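# Tuck the book carton's flap under its lip

## Task

Close the carton of sorted books: push its raised orange flap over with the fingertips until it lies flat, then, keeping it down, push on the black step so that the flap slides fully home with its edge tucked beneath the black lip, and let go. Nothing is to be gripped or lifted; leave the carton where it stands and do not disturb the paperback, the stamp or the pen pot.

Things in the scene. Friction and masses are not known exactly. Their poses are not given: they have to be found in the camera images.
- carton: Open blue plastic carton full of books, 200 (its x) x 210 (y) x 100 mm high, about 4 kg, loose on the table. Origin: centre of its underside; z up; +x points from the hinge side to the lip side, the way the flap folds and then slides. Black hinge cheeks stand at y = +-92 to +-100 mm, x = -100 to -24 mm, up to 123 mm above the table
- flap (a joint): Angle of the orange flap, rad: 0 = folded over flat (firm stop), 1.57 = standing straight up, more = leaning back away from the lip (stop at 2.1). The hinge is springy, rest angle about 1.65: let go untucked, the flap rises again; about 1.5 N at the step holds it flat. Once tucked, the lip keeps it within about 0.04 of flat
- flap_slide (a joint): How far the hinge pin has slid in its slots towards the lip (carton +x), m: 0 = back, 0.038 = fully home (firm stop). Takes 4 to 6 N and stays where left. Starts within 4 mm of back, where the flap folds freely past the lip; flat, its edge is then 4 to 8 mm short of the lip's mouth. Fully home, the edge lies 18 mm beneath the lip's flat part
- flap_hinge (a point): The flap's hinge axis at mid width; it moves with the slide. 105.5 mm above the table, at carton x = -80 mm + slide; the axis is parallel to the carton's y. Site axes are the flap's own: x from hinge to free edge, z out of the outer face (the upper face when the flap is flat)
- flap_edge (a point): Middle of the flap's free edge, 130 mm from the hinge axis. The flap is a rigid orange plate 5 mm thick and 170 mm wide, mid-plane through the hinge axis: its top lies 108 mm above the table when flat. Axes as flap_hinge
- step_foot (a point): Foot of the black push step on the flap's outer face, 81 mm from the hinge axis, at mid width. The step is 90 mm wide; its square face, 9 mm tall, looks to the hinge; on the other side it slopes down to the plate about 27 mm further on. The plate between hinge and step is bare. Axes as flap_hinge
- lip_mouth (a point): In the mouth of the fixed black lip, mid width, carton x = 60 mm, 112 mm above the table; axes as the carton. The lip is a 4 mm strip over the whole width of the +x wall: flat from x = 98 back to 70 mm, underside 112 mm above the table; from there its mouth flares up to x = 58 mm (underside about 118 mm, top 122 mm)
- paperback: Green paperback lying on the table beyond the lip side, 120 x 170 x 24 mm; origin: centre of its underside. Leave alone
- stamp: Loose wooden hand stamp, 40 mm across at the foot, 74 mm high, upright beside the carton; origin: centre of its underside. Leave alone
- pen_pot: Loose empty white pen pot, 70 mm across, 90 mm high, upright beside the carton; origin: centre of its underside. Leave alone

How it is judged:
By the outcome, as a careful person would: the job done as asked, in the order asked, and still so for the second after the job is handed in, with the robot touching nothing.
It also fails if it takes over 42 s, if anything falls off the work surface, if the arm or the gripper's body presses on something with over 40 N, if the wrist force passes 120 N, or if a joint passes its speed limit or range.

## Robot

A 6-joint arm with a two-finger parallel gripper is mounted at the origin on the work surface. World frame = base frame: x ahead of the robot, y to its left, z up, the work surface at z = 0. Lengths are in m, angles in degrees, forces in N, time in s.
With the tool pointing down it reaches from about 0.3 to 0.75 m from the base axis. Payload 8.5 kg.
Tool frame: the origin (TCP) lies on the centre line of the jaws, within the pads' length; the fingertips stand 17 mm ahead of it and the grasp point (between the pads) lies 2 mm behind it; z points along the fingers, y is the direction in which the jaws open and shut (so a half turn about z gives the same grasp; the last joint's range is limited). The gripper opens to 85 mm and grips with 20 to 120 N. Pads are 22 mm wide; open, the fingers measure 114 mm over their backs; the gripper's body (76 mm by 85 mm) begins 54 mm behind the grasp point. The pads swing forward as they close: fully open they stand 13 mm farther back than shut.
Start: joints at [-87.451, 21.807, 74.336, -0, 83.858, -12.336], TCP at [0.141, -0.532, 0.215] pointing down, gripper open.
Joint ranges: [-178.18, 178.18], [-50.72, 133.34], [12.68, 142.11], [-81.47, 261.47], [9.98, 163.14], [-165.26, 165.26]. Speed limits (degrees/s): [136.94, 136.94, 180, 180, 180, 180].

## Interface

Orientations are given as a 3x3 rotation matrix whose columns are the frame's x, y, z axes.
In Python, from rig import env, imaging, close_job gives the robot as it stands.
- The arm moves only by the tool step_arm, never from a script. Its argument "steps" is one flat list of numbers, 7 for each row, row after row: the opening, from 0 (shut) to 1 (fully open), then the shift along the tool's x, y, z as a fraction of full scale, then the turn, a rotation vector about the tool's x, y, z as a fraction of full scale. A call has 1 to 10 rows; each row is the pose to reach, as a shift and turn from the pose commanded when the call began, along the tool's axes at that moment; what a row does not reach only later rows make up. Full scale, the value 1, is 0.3 m for a shift and 45 degrees for a turn. A row lasts 1/10 s, in which the tool goes at most 50 mm and 8.59 degrees, less where a joint would pass 70% of its speed; a pose out of reach is approached as far as the arm can. A call with a number of a shift or a turn outside -1 to 1 is refused whole. A call with a gripper value outside its range is refused whole. The fingers move at their own pace and stop on an object; "grip_force" is the grip in N (left out, the last holds). Time passes only in rows, so rows that repeat a pose let the fingers close. It gives the time, the measured TCP pose, the force and the opening at its end, in the units of the state.
- env.observe(): the state, without advancing time (a new reading comes with each control period).
- imaging.get_image(name): name is "side" or "top" or "wrist"; returns (picture, depth): 384x512x3 uint8, blue, green, red; 384x512 float32, m along the optical axis (not along the pixel's ray), 0 where there is no reading.
- imaging.get_calibration(name): a dict with "camera_matrix" (3x3 intrinsics, pixels), "k1" (the pictures are not rectified: a ray, as slopes to the right and down, at radius r is drawn at 1 + k1 r^2 times it, then the intrinsics apply), "world_from_camera" (4x4, takes a point from camera to world coordinates). Camera axes: x right, y down, z forward; pixel columns grow to the right and rows downward; lengths in m; the calibration is good to about 2 mm. A picture is of the moment at which its call begins: read the wrist's pose just before it. get_calibration takes no time and is no camera call; for the wrist camera it gives the pose at the moment of the call.
- close_job(): hands the job in, once; it reports no verdict.
Trained networks look in the newest picture that a camera, given by its name, has taken for a name from the list of things; names that differ only in an ending like _2 or _b are one class to them, and where a whole thing is asked for, a point or a joint stands for the part that bears it (a point fixed in the world has none). Each returns a list of dicts, best first, with "score" (0 to 1); they miss things now and then, are a little off and sometimes report something else, mostly with a low value. They report only what shows in the picture. A call takes as long as a camera call.
- imaging.spot_in(camera, target): "pixel" ([column, row] in pixels, amid what is visible of it).
- imaging.regions_of(camera, target): "mask" (384x512 bool, what is visible of it) and "pixel" ([column, row] in pixels, amid what is visible of it).
- imaging.pinpoint(camera, target): "pixel" ([column, row] in pixels: a listed point, or the origin of a listed thing).
The state is a dict: "time_s": time; "q": joint angles; "qvel": joint speeds; "joint_efforts": joint torques, N m; "position": TCP position; "tool_rot": TCP orientation; "ft_force": force on the tool from outside, world axes, zero at the start; "wrist_torque": the same for the moment, N m; "grip_width": finger opening in m.
Only numpy, scipy, OpenCV 4.12 (cv2) and the standard library are available. Lean on these libraries where they do the work, as an engineer would, in place of code of your own. Each camera call takes 0.05 s, during which the arm holds its last target.

## Working session

There is one attempt and no reset: what is moved stays moved. The work goes in short steps, Python scripts to look and compute and a tool call to move; the robot and the scene stay as the last step left them, time stands still between calls to the robot, and variables do not carry over. Pictures are saved under pics/ and viewed, and the job is handed in when it is done.

Besides the shell and the picture viewer there is one more tool, called after ">>>" as name(argument=value, ...), one argument or row to a line, values as JSON. step_arm: Moves the arm, as the interface text tells. Shift numbers are shares of 0.3 m and turn numbers shares of 45 degrees, none past 1 either way. Its arguments: {"type":"object","properties":{"steps":{"type":"array","items":{"type":"number"}},"grip_force":{"type":"number"}},"required":["steps"]}

```bash
ls; mkdir -p pics; python3 - <<'E'
from rig import env, imaging
import cv2
s=env.observe(); print(s)
for c in ("side","top","wrist"):
    im,d=imaging.get_image(c); cv2.imwrite(f"pics/a_{c}.png",im)
    k=imaging.get_calibration(c); print(c,k)
    for t in ("carton","flap_hinge","flap_edge","step_foot","lip_mouth","paperback","stamp","pen_pot"):
        r=imaging.pinpoint(c,t); print(t,[(x['pixel'],round(x['score'],2)) for x in r[:2]])
E
```

```text
pics
{'time_s': 0.0, 'q': array([-8.74509790e+01,  2.18409673e+01,  7.43855799e+01,  8.46086402e-04,
        8.38596069e+01, -1.23375994e+01]), 'qvel': array([-0.01362598,  0.08354243,  0.00090447, -0.04982174,  0.03620966,
        0.13991857]), 'joint_efforts': array([ 3.90801624e-04, -4.48468995e+01, -2.31277710e+01, -2.08587180e-04,
        4.86823948e-03, -1.03787690e-05]), 'position': array([ 0.14126882, -0.53120802,  0.21410716]), 'tool_rot': array([[ 9.66436515e-01,  2.56905545e-01, -5.22066837e-05],
       [ 2.56905331e-01, -9.66435405e-01,  1.50283527e-03],
       [ 3.35632326e-04, -1.46580706e-03, -9.99998869e-01]]), 'ft_force': array([-0.47056071, -0.8663383 , -0.09009325]), 'wrist_torque': array([0.01644367, 0.01170601, 0.02180132]), 'grip_width': 0.08554838433861674}
side {'camera_matrix': array([[488.32149363,   0.        , 256.93537947],
       [  0.        , 488.32149363, 178.62300674],
       [  0.        ,   0.        ,   1.        ]]), 'k1': -0.19865920953788943, 'world_from_camera': array([[-0.96128091, -0.20630534,  0.18269407,  0.47061254],
       [-0.2751939 , 
[... 1144 characters left out ...]

pen_pot [([309.9, 160.8], 0.84)]
wrist {'camera_matrix': array([[274.96104052,   0.        , 256.9962015 ],
       [  0.        , 274.96104052, 185.12890103],
       [  0.        ,   0.        ,   1.        ]]), 'k1': 0.0036627844646521957, 'world_from_camera': array([[ 2.56768923e-01, -9.33611336e-01, -2.49879159e-01,
         2.04897040e-01],
       [-9.66472821e-01, -2.48018606e-01, -6.64609386e-02,
        -5.14775662e-01],
       [ 7.40048823e-05,  2.58566519e-01, -9.65993452e-01,
         3.73931019e-01],
       [ 0.00000000e+00,  0.00000000e+00,  0.00000000e+00,
         1.00000000e+00]])}
carton []
flap_hinge []
flap_edge []
step_foot []
lip_mouth []
paperback []
stamp []
pen_pot []
```

View pics/a_top.png

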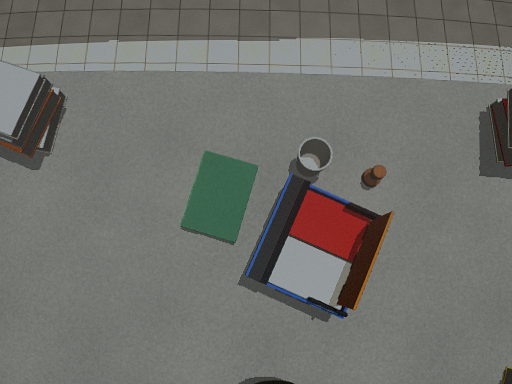

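View pics/a_side.png

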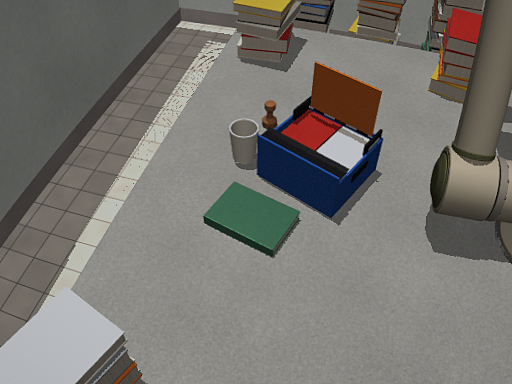

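```bash
cat > h.py <<'E'
from rig import env, imaging
import numpy as np, cv2
def ray(c,px,k=None):
    k=k or imaging.get_calibration(c); K=k['camera_matrix']; k1=k['k1']
    u=cv2.undistortPoints(np.array([[px]],float),K,np.array([k1,0,0,0.]))[0,0]
    T=k['world_from_camera']; return T[:3,3],T[:3,:3]@np.array([u[0],u[1],1.])
def atz(c,px,z):
    o,d=ray(c,px); return o+d*(z-o[2])/d[2]
def tri(p1,p2):
    o1,d1=ray('top',p1); o2,d2=ray('side',p2)
    s=np.linalg.lstsq(np.c_[d1,-d2],o2-o1,rcond=None)[0]
    a=o1+s[0]*d1; b=o2+s[1]*d2
    return (a+b)/2,np.linalg.norm(a-b)
def proj(c,P):
    k=imaging.get_calibration(c);T=np.linalg.inv(k['world_from_camera'])
    q=T[:3,:3]@np.asarray(P,float)+T[:3,3]; x,y=q[0]/q[2],q[1]/q[2]; f=1+k['k1']*(x*x+y*y)
    K=k['camera_matrix']; return np.array([K[0,0]*x*f+K[0,2],K[1,1]*y*f+K[1,2]])
E
python3 - <<'E'
from h import *
np.set_printoptions(precision=4,suppress=True)
P=dict(carton=((306.8,244.4),(318.1,171.4)),hinge=((355,262.8),(339.3,124.9)),edge=((372.1,262),(344.2,76.2)),step=((367.2,263.1),(345.2,92.4)),lip=((287.5,233.3),(307.2,147.3)),stamp=((369.6,178.6),(267.7,123.4)),pot=((309.9,160.8),(243.7,156.1)))
Z=dict(carton=0,hinge=.1055,lip=.112,stamp=0,pot=0)
for n,(a,b) in P.items():
    print(n,*tri(a,b), *( (atz('top',a,Z[n])[:2],atz('side',b,Z[n])[:2]) if n in Z else ()))
print('book',atz('top',(220.1,199.1),0.012))
E
```

```text
carton [ 0.5529 -0.0641  0.005 ] 0.013869469433655543 [ 0.5602 -0.0648] [ 0.5464 -0.069 ]
hinge [ 0.5194 -0.1439  0.0919] 0.001125669075647837 [ 0.5196 -0.1404] [ 0.518  -0.1268]
edge [ 0.5211 -0.1345  0.2342] 0.007419977891086687
step [ 0.5171 -0.1396  0.1893] 0.0005029609973523476
lip [ 0.5717 -0.011   0.1206] 6.518614097948057e-05 [ 0.5725 -0.0119] [ 0.573  -0.0207]
stamp [ 0.7065 -0.2032  0.0043] 0.0027251811324653084 [ 0.7061 -0.2045] [ 0.7092 -0.2085]
pot [ 0.7389 -0.0732 -0.0037] 0.00972125355786698 [ 0.7429 -0.0726] [ 0.7326 -0.0685]
book [0.6516 0.1208 0.012 ]
```

The top view shows the carton at about (315,245), with the flap on its right, the lip on its left, the pot at (315,155), the stamp at (374,176) and the paperback at (220,197). The side view agrees. Next I fit the carton pose from depth.

```bash
cat >> h.py <<'E'
def cloud(c):
    k=imaging.get_calibration(c); im,d=imaging.get_image(c)
    v,u=np.mgrid[:384,:512]; pts=np.stack([u.ravel(),v.ravel()],1).astype(float)[:,None]
    n=cv2.undistortPoints(pts,k['camera_matrix'],np.array([k['k1'],0,0,0.]))[:,0]
    P=np.c_[n,np.ones(len(n))]*d.reshape(-1,1); T=k['world_from_camera']
    return im,d,(P@T[:3,:3].T+T[:3,3]).reshape(384,512,3)
E
python3 - <<'E'
from h import *
np.set_printoptions(precision=4,suppress=True)
for c in('top','side'):
    im,d,P=cloud(c)
    hsv=cv2.cvtColor(im,cv2.COLOR_BGR2HSV)
    big=cv2.resize(im[160:330,230:410] if c=='top' else im[50:220,220:400],None,fx=4,fy=4,interpolation=cv2.INTER_CUBIC);cv2.imwrite(f'pics/b_{c}.png',cv2.resize(big,(720,600) if 0 else None,fx=.85,fy=.85))
    reg=(abs(P[...,0]-.57)<.2)&(abs(P[...,1]+.07)<.2)&(d>0)
    org=reg&(hsv[...,0]<18)&(hsv[...,0]>4)&(hsv[...,1]>150)&(P[...,2]>.115)&(P[...,1]<-.08)
    Q=P[org]; m=Q.mean(0);w=np.linalg.svd(Q-m,full_matrices=False)[2]
    print(c,'flap n',len(Q),m,'normal',w[2],'zmax',np.percentile(Q[:,2],[1,50,99]), 'res',np.std((Q-m)@w[2]))
    a=np.degrees(np.arctan2(w[2][1],w[2][0]));print('yaw',a)
    lip=reg&(hsv[...,2]<70)&(P[...,2]>.105)&(P[...,2]<.13)&(P[...,1]>-.06)
    L=P[lip]; r=cv2.minAreaRect(L[:,:2].astype(np.float32)); print('lip',len(L),r,np.median(L[:,2]))
    box=reg&(P[...,2]>.06)&(P[...,2]<.135); B=P[box]
    print('box',cv2.minAreaRect(B[:,:2].astype(np.float32)),len(B))
    np.save(f'{c}_P.npy',P)
    for t in('pen_pot','stamp','paperback'):
        r=imaging.regions_of(c,t)
        if r:
            M=r[0]['mask']&(d>0); Q=P[M]; print(t,r[0]['score'],Q.min(0),Q.max(0),np.median(Q,0))
E
```

```text
top flap n 1410 [ 0.5149 -0.1326  0.1884] normal [ 0.3934  0.9193 -0.0074] zmax [0.1163 0.1939 0.2369] res 0.0011436456718344758
yaw 66.83361574257859
lip 2254 ((0.5689268112182617, -0.032655276358127594), (0.13346214592456818, 0.2120988517999649), 70.03588104248047) 0.11667575145248477
box ((0.5993569493293762, -0.08374324440956116), (0.1997232735157013, 0.31497254967689514), 67.97037506103516) 11405
pen_pot 0.63 [ 0.7008 -0.1189 -0.0022] [ 0.7666 -0.0348  0.0934] [ 0.7441 -0.0731  0.0507]
stamp 0.85 [ 0.688  -0.2211 -0.0008] [ 0.7253 -0.1848  0.0767] [ 0.7018 -0.1984  0.0281]
paperback 0.78 [ 0.5627  0.0433 -0.0036] [0.7626 0.2058 0.0294] [0.6569 0.123  0.0242]
side flap n 3065 [ 0.5166 -0.1334  0.1795] normal [ 0.3946  0.9188 -0.0085] zmax [0.1165 0.1804 0.2373] res 0.00160614032670483
yaw 66.75743492613643
lip 1575 ((0.5662949681282043, -0.03228946030139923), (0.1390703320503235, 0.21234160661697388), 69.09040832519531) 0.11817843103116232
box ((0.5966524481773376, -0.08193573355674744), (0.20603570342063904, 0.3180367946624756), 68.23888397216797) 8242
pen_pot 0.71 [ 0.6989 -0.1013  0.0023] [ 0.7649 -0.0319  0.0956] [ 0.7304 -0.0486  0.065 ]
stamp 0.52 [ 0.6653 -0.2103  0.0024] [ 0.7224 -0.0491  0.1238] [ 0.7028 -0.1941  0.0266]
paperback 0.65 [ 0.5613  0.0263 -0.0005] [0.752  0.2062 0.031 ] [0.6525 0.1351 0.0254]
```

View pics/b_top.png

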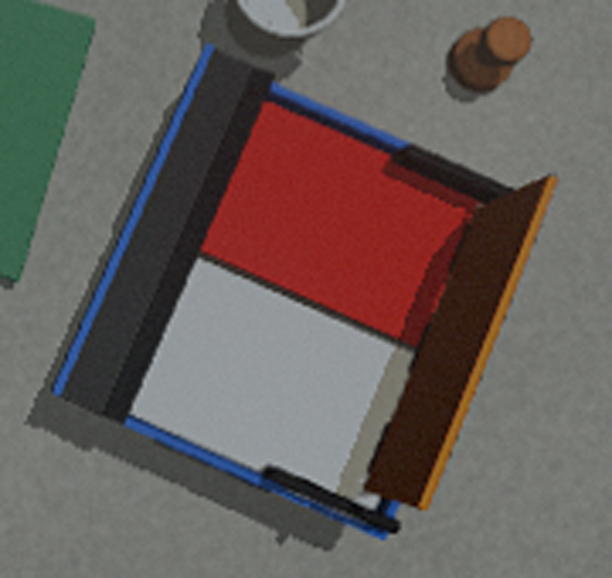

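View pics/b_side.png

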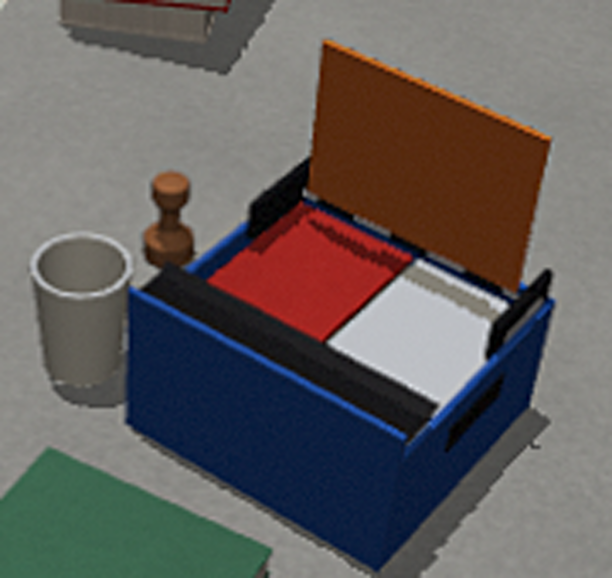

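The crops show the rim corners clearly. Top: (209,45), (55,393), (387,537). Side: (130,290), (408,440), (552,303).

```bash
python3 - <<'E'
from h import *
from scipy.optimize import least_squares
np.set_printoptions(precision=4,suppress=True)
obs=[('top',(209,45),(1,1)),('top',(55,393),(1,-1)),('top',(387,537),(-1,-1)),('side',(130,290),(1,1)),('side',(408,440),(1,-1)),('side',(552,303),(-1,-1))]
# which y side: +y = z x x
def px(c,p):
    o=(230,160) if c=='top' else (220,50); return np.array([o[0]+p[0]/3.4,o[1]+p[1]/3.4])
W=[(c,s,atz(c,px(c,p),.1)[:2]) for c,p,s in obs]
for w in W: print(w)
def model(q,s):
    c,sn=np.cos(q[2]),np.sin(q[2]); x,y=s[0]*.1,s[1]*.105; return np.array([q[0]+c*x-sn*y,q[1]+sn*x+c*y])
for sy in(1,-1):
  for sel in (('top',),('side',),('top','side')):
    f=lambda q:np.concatenate([model(q,(s[0],s[1]*sy))-p for c,s,p in W if c in sel])
    r=least_squares(f,[.56,-.07,1.17]); print(sy,sel,r.x[:2],np.degrees(r.x[2]),np.sqrt(2*r.cost))
E
```

```text
('top', (1, 1), array([ 0.6905, -0.0206]))
('top', (1, -1), array([0.4931, 0.0635]))
('top', (-1, -1), array([ 0.4173, -0.1196]))
('side', (1, 1), array([ 0.6895, -0.0415]))
('side', (1, -1), array([0.4887, 0.0436]))
('side', (-1, -1), array([ 0.4145, -0.1134]))
1 ('top',) [0.5224 0.0215] -30.189254898271095 0.23751472270345328
1 ('side',) [0.5269 0.0111] -38.928487017774 0.2267819004804686
1 ('top', 'side') [0.5247 0.0164] -34.605731738860406 0.32921877207562583
-1 ('top',) [ 0.5526 -0.07  ] 66.75114917245146 0.0035207927172612066
-1 ('side',) [ 0.5473 -0.0825] 63.50626319359727 0.019486317697598305
-1 ('top', 'side') [ 0.55   -0.0763] 65.1590197668507 0.026307016339248996
```

```bash
python3 - <<'E'
from h import *
np.set_printoptions(precision=4,suppress=True)
P=np.load('side_P.npy')
for (u,v) in [(258,135),(260,137),(260,140),(340,179),(338,182),(340,176)]: print(u,v,P[v,u])
for c in('top','side'):
    P=np.load(f'{c}_P.npy'); yaw=np.radians(66.8); R=np.array([[np.cos(yaw),np.sin(yaw)],[-np.sin(yaw),np.cos(yaw)]])
    ok=(P[...,2]>.05)&(P[...,2]<.13)
    L=(P[...,:2]-[.5526,-.07])@R.T
    ok&=(abs(L[...,0])<.14)&(abs(L[...,1])<.13)
    l=L[ok];z=P[ok][:,2]
    # front wall face, y walls
    for name,m in [('front',(z<.095)&(l[:,0]>.08)&(abs(l[:,1])<.08)),('back',(z<.095)&(l[:,0]<-.08)&(abs(l[:,1])<.08))]:
        if m.sum(): print(c,name,m.sum(),np.median(l[m],0))
    for name,m in [('y-',(z<.095)&(l[:,1]<-.09)&(abs(l[:,0])<.08)),('y+',(z<.095)&(l[:,1]>.09)&(abs(l[:,0])<.08))]:
        if m.sum(): print(c,name,m.sum(),np.median(l[m],0))
    m=(z>.1)&(l[:,0]>.04)
    print(c,'lip ext',np.percentile(l[m],[1,99],axis=0)); 
    m2=m&(l[:,0]>.075)&(l[:,0]<.095);print('lip flat top z',np.median(z[m2]),'cols',np.polyfit(l[m2][:,0],z[m2],1))
    # flap
    P2=P[(P[...,2]>.13)&(P[...,2]<.24)]; l2=(P2[:,:2]-[.5526,-.07])@R.T; m=(l2[:,0]<-.06)&(l2[:,0]>-.11)&(abs(l2[:,1])<.1)
    print('flap',m.sum(),np.median(l2[m],0),np.percentile(l2[m][:,1],[1,99]),np.polyfit(P2[m][:,2],l2[m][:,0],1))
E
```

```text
258 135 [ 0.6835 -0.0175  0.1219]
260 137 [ 0.6777 -0.0129  0.1214]
260 140 [ 0.6769 -0.0107  0.1148]
340 179 [0.4884 0.0612 0.1186]
338 182 [0.4912 0.0612 0.109 ]
340 176 [0.4897 0.053  0.1189]
top front 15 [0.103  0.0005]
top back 2 [-0.0822 -0.0004]
top y- 252 [ 0.0129 -0.0944]
top y+ 313 [0.0079 0.0943]
top lip ext [[ 0.059  -0.1011]
 [ 0.1026  0.1059]]
lip flat top z 0.11623144991882783 cols [-0.0009  0.1162]
flap 1695 [-0.0719  0.0046] [-0.0799  0.0856] [ 0.0004 -0.0724]
side front 924 [0.1027 0.0046]
side back 264 [-0.0872  0.002 ]
side y- 92 [-0.0069 -0.0954]
side y+ 467 [0.005  0.1096]
side lip ext [[ 0.0599 -0.0988]
 [ 0.1051  0.1097]]
lip flat top z 0.11812317270315403 cols [0.0219 0.1159]
flap 2764 [-0.0725  0.01  ] [-0.0776  0.0891] [ 0.0103 -0.0744]
```

```bash
cat >> h.py <<'E'
from scipy.spatial.transform import Rotation as Ro
YAW=66.8; C=np.array([.5511,-.0672]); e=np.array([np.cos(np.radians(YAW)),np.sin(np.radians(YAW))]); n=np.array([-e[1],e[0]])
def W(x,y,z): return np.r_[C+x*e+y*n,z]
def Rt(yaw):
    a=np.radians(yaw); x=np.array([np.cos(a),np.sin(a),0]); z=np.array([0,0,-1.]); return np.c_[x,np.cross(z,x),z]
def rows(p0,R0,targets):   # targets: (p,R)
    for p,R in targets:
        print(np.round(np.r_[R0.T@(np.asarray(p)-p0)/.3,Ro.from_matrix(R0.T@R).as_rotvec(degrees=True)/45],3).tolist())
E
python3 - <<'E'
from h import *
s=env.observe(); print(s['time_s'])
p0=np.array([.141,-.532,.215]); R0=Ro.from_matrix(s['tool_rot']).as_matrix(); R0=Rt(np.degrees(np.arctan2(R0[1,0],R0[0,0])))
t=W(-.14,0,.200); mid=(p0+t)/2; mid[2]=.215
print(t); rows(p0,R0,[(mid,Rt(40.8))]); rows(mid,Rt(40.8),[(t,Rt(YAW))])
E
```

```text
1.75
[ 0.49594813 -0.19587895  0.2       ]
[0.716, -0.389, 0.0, 0.0, 0.0, -0.576]
[0.814, -0.038, 0.05, 0.0, 0.0, -0.578]
```

>>> step_arm(
  steps=[0,0.716,-0.389,0,0,0,-0.576,0,0.716,-0.389,0,0,0,-0.576,0,0.716,-0.389,0,0,0,-0.576,0,0.716,-0.389,0,0,0,-0.576,0,0.716,-0.389,0,0,0,-0.576,0,0.716,-0.389,0,0,0,-0.576,0,0.716,-0.389,0,0,0,-0.576],
)

```text
time_s: 2.45
position: [0.3194, -0.3632, 0.2149]
tool_rot: [[0.756, 0.655, -0.0], [0.655, -0.756, -0.001], [-0.0, 0.0, -1.0]]
ft_force: [-0.3, -0.3, -0.1]
grip_width: 0.0002
```

>>> step_arm(
  steps=[0,0.814,-0.038,0.05,0,0,-0.578,0,0.814,-0.038,0.05,0,0,-0.578,0,0.814,-0.038,0.05,0,0,-0.578,0,0.814,-0.038,0.05,0,0,-0.578,0,0.814,-0.038,0.05,0,0,-0.578,0,0.814,-0.038,0.05,0,0,-0.578,0,0.814,-0.038,0.05,0,0,-0.578,0,0.814,-0.038,0.05,0,0,-0.578],
)

```text
time_s: 3.25
position: [0.4956, -0.1969, 0.1997]
tool_rot: [[0.396, 0.918, -0.0], [0.918, -0.396, -0.0], [-0.0, -0.0, -1.0]]
ft_force: [0.7, 0.7, 0.1]
grip_width: 0.0
```

```bash
python3 - <<'E'
from h import *
np.set_printoptions(precision=4,suppress=True)
s=env.observe(); print(s['time_s'],s['position'],s['tool_rot'],s['ft_force'],s['grip_width'])
im,_=imaging.get_image('side'); cv2.imwrite('pics/c_side.png',cv2.resize(im[0:260,180:512],None,fx=2,fy=2))
R=s['tool_rot']; p=s['position']; print('local',(p[:2]-C)@e,(p[:2]-C)@n)
# fold path
p0=W(-.14,0,.200)
hx,hz=-.077,.1055
T=[]
for th in np.radians([92,80,68,56,44,33,22,12,4,0]):
    r=np.interp(np.degrees(th),[40,90],[.066,.076])
    c,sn=np.cos(th),np.sin(th)
    x=hx+r*c-.0025*sn; z=hz+r*sn+.0025*c
    xs=hx+.081*c-.0115*sn; zs=hz+.081*sn+.0115*c
    if zs>z: x=min(x,xs)
    T.append((W(x-.011,0,z+.017),Rt(YAW)))
rows(p0,Rt(YAW),T)
E
```

```text
3.25 [ 0.4956 -0.1969  0.1997] [[ 0.3956  0.9184 -0.0003]
 [ 0.9184 -0.3956 -0.0002]
 [-0.0003 -0.0002 -1.    ]] [0.706  0.6943 0.0932] 2.7810932583322967e-05
local -0.14105974114019446 -3.8968646144048324e-05
[0.126, 0.0, 0.005, 0.0, 0.0, 0.0]
[0.182, 0.0, 0.014, 0.0, 0.0, 0.0]
[0.239, -0.0, 0.034, 0.0, 0.0, 0.0]
[0.293, 0.0, 0.062, 0.0, 0.0, 0.0]
[0.328, 0.0, 0.098, 0.0, 0.0, 0.0]
[0.353, 0.0, 0.132, 0.0, 0.0, 0.0]
[0.374, -0.0, 0.168, 0.0, 0.0, 0.0]
[0.387, -0.0, 0.204, 0.0, 0.0, 0.0]
[0.392, -0.0, 0.235, 0.0, 0.0, 0.0]
[0.393, 0.0, 0.25, 0.0, 0.0, 0.0]
```

View pics/c_side.png

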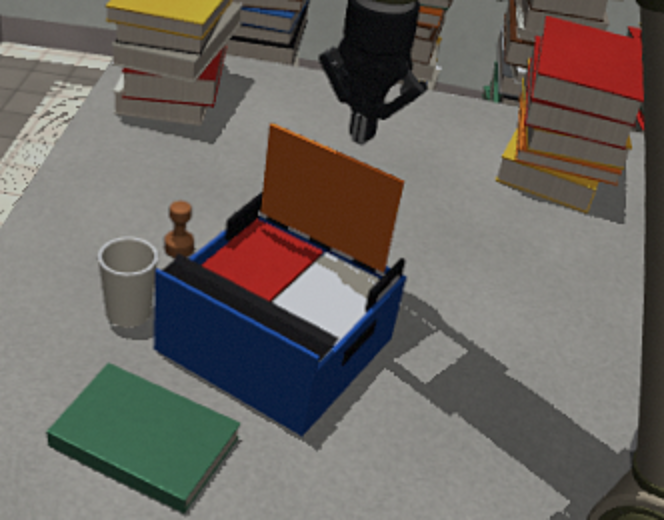

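The side view shows the shut fingertips at (362,135), behind the flap, with nothing touched. I start the fold slowly.

>>> step_arm(
  steps=[0,0.06,0,0,0,0,0,0,0.1,0,0.004,0,0,0,0,0.126,0,0.005,0,0,0,0,0.155,0,0.009,0,0,0,0,0.182,0,0.014,0,0,0,0,0.21,0,0.023,0,0,0,0,0.239,0,0.034,0,0,0,0,0.266,0,0.047,0,0,0,0,0.293,0,0.062,0,0,0,0,0.293,0,0.062,0,0,0],
)

```text
time_s: 4.3
position: [0.5309, -0.1134, 0.1803]
tool_rot: [[0.393, 0.92, -0.001], [0.92, -0.393, 0.001], [0.0, -0.001, -1.0]]
ft_force: [0.1, 0.1, -0.3]
grip_width: -0.0001
```

```bash
python3 - <<'E'
from h import *
np.set_printoptions(precision=4,suppress=True)
s=env.observe(); print(s['time_s'],s['position'],s['ft_force'])
p=s['position'];print('local',(p[:2]-C)@e,(p[:2]-C)@n)
im,_=imaging.get_image('side'); cv2.imwrite('pics/d_side.png',cv2.resize(im[0:260,180:512],None,fx=2,fy=2))
E
```

```text
4.3 [ 0.5309 -0.1134  0.1803] [ 0.0781  0.1063 -0.3183]
local -0.05044193562679277 0.0003201434098420823
```

View pics/d_side.png

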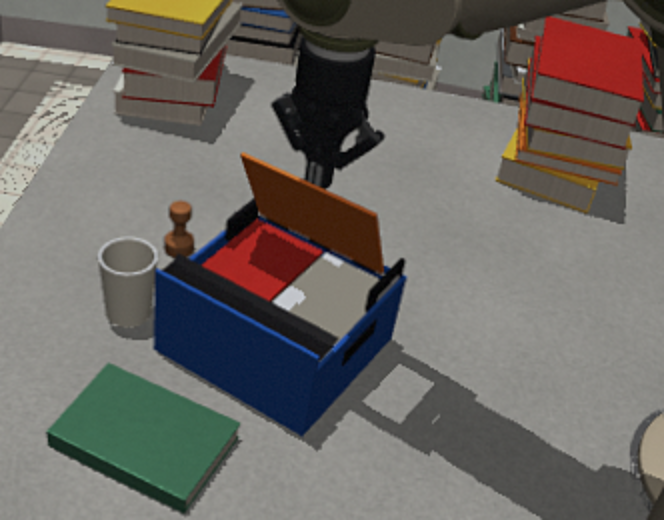

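The flap now leans forward, resting on the fingertips at (318,178), and the carton hasn't moved. I continue to flat.

>>> step_arm(
  steps=[0,0.018,0,0.018,0,0,0,0,0.035,0,0.036,0,0,0,0,0.048,0,0.053,0,0,0,0,0.06,0,0.07,0,0,0,0,0.071,0,0.088,0,0,0,0,0.081,0,0.106,0,0,0,0,0.088,0,0.124,0,0,0,0,0.094,0,0.142,0,0,0,0,0.097,0,0.158,0,0,0,0,0.099,0,0.173,0,0,0],
)

```text
time_s: 5.35
position: [0.5425, -0.0873, 0.1287]
tool_rot: [[0.394, 0.919, -0.0], [0.919, -0.394, -0.0], [-0.0, -0.0, -1.0]]
ft_force: [-0.6, -1.3, 1.0]
grip_width: 0.0004
```

>>> step_arm(
  steps=[0,0,0,0.006,0,0,0,0,0,0,0.012,0,0,0,0,0,0,0.015,0,0,0,0,0,0,0.015,0,0,0],
)

```text
time_s: 5.75
position: [0.5426, -0.0873, 0.1247]
tool_rot: [[0.394, 0.919, 0.0], [0.919, -0.394, 0.0], [0.0, 0.0, -1.0]]
ft_force: [-0.3, -0.7, 0.3]
grip_width: -0.0001
```

```bash
python3 - <<'E'
from h import *
np.set_printoptions(precision=4,suppress=True)
s=env.observe(); print(s['time_s'],s['position'],s['ft_force'])
p=s['position'];print('local',(p[:2]-C)@e,(p[:2]-C)@n,'tipz',p[2]-.017)
im,d,P=cloud('side'); cv2.imwrite('pics/e_side.png',cv2.resize(im[0:260,180:512],None,fx=2,fy=2))
im,d,P2=cloud('top'); cv2.imwrite('pics/e_top.png',cv2.resize(im[150:330,230:410],None,fx=3,fy=3))
for PP in(P,P2):
    L=PP[...,:2]-C; x=L@e; y=L@n
    for lo,hi in((-.07,-.03),(.03,.045)):
        m=(x>lo)&(x<hi)&(abs(y)>.05)&(abs(y)<.08)&(PP[...,2]>.06)&(PP[...,2]<.2); print(lo,m.sum(),np.median(PP[m][:,2]) if m.any() else '')
E
```

```text
5.75 [ 0.5426 -0.0873  0.1247] [-0.2643 -0.6592  0.27  ]
local -0.02180819038148845 -8.252376101199228e-05 tipz 0.10773608318622596
-0.07 298 0.08850498081556285
0.03 78 0.1681027176258536
-0.07 0 
0.03 380 0.08648929016607115
```

View pics/e_side.png

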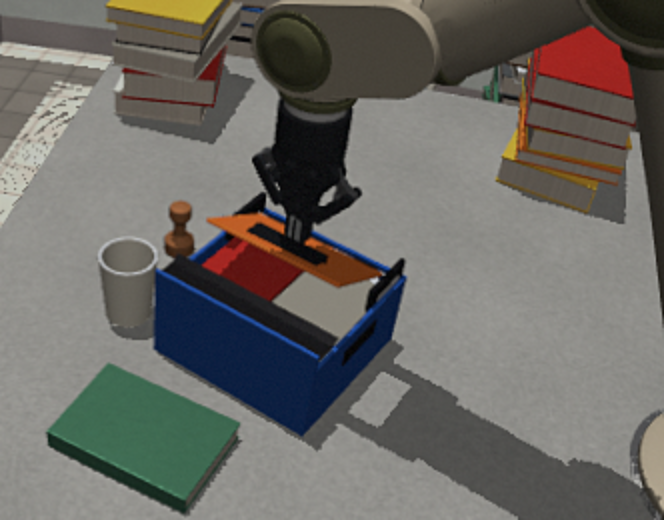

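View pics/e_top.png

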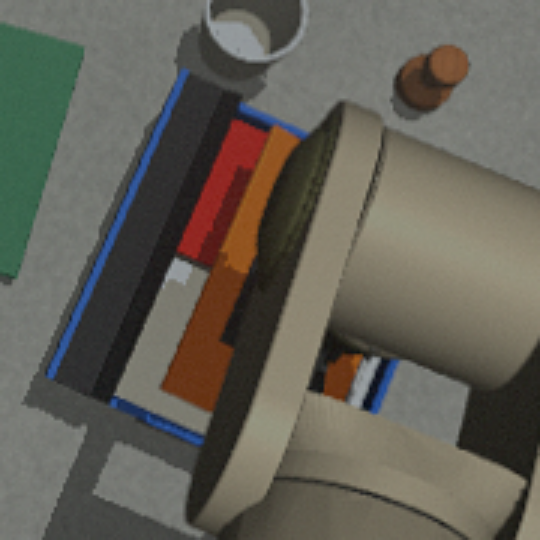

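```bash
python3 - <<'E'
from h import *
np.set_printoptions(precision=4,suppress=True)
im,d,P=cloud('side'); hsv=cv2.cvtColor(im,cv2.COLOR_BGR2HSV)
L=P[...,:2]-C; x=L@e; y=L@n; z=P[...,2]
m=(hsv[...,0]<18)&(hsv[...,0]>7)&(hsv[...,1]>150)&(abs(x)<.1)&(abs(y)<.1)&(z>.09)&(z<.25)
m=cv2.erode(m.astype(np.uint8),np.ones((3,3)))>0
print(m.sum()); X=np.c_[x[m],np.ones(m.sum())]; a=np.linalg.lstsq(X,z[m],rcond=None)[0]; print('slope',a,np.degrees(np.arctan(a[0])), 'x range',np.percentile(x[m],[1,99]),'z',np.percentile(z[m],[1,99]),'y',np.percentile(y[m],[1,99]))
b=(hsv[...,2]<70)&(abs(y)<.05)&(x>-.1)&(x<.04)&(z>.1)&(z<.2)
print('black',b.sum(),np.c_[x[b],y[b],z[b]][::12])
cv2.imwrite('pics/f_side.png',cv2.resize(im[80:180,260:400],None,fx=5,fy=5,interpolation=cv2.INTER_CUBIC))
E
```

```text
515
slope [0.5384 0.1505] 28.295905992505435 x range [-0.0675  0.0384] z [0.1141 0.171 ] y [-0.0788  0.0848]
black 573 [[-0.0302 -0.0335  0.2   ]
 [-0.0096 -0.0249  0.1993]
 [-0.0109 -0.03    0.1908]
 [-0.0132 -0.0187  0.1923]
 [-0.0086 -0.0085  0.1972]
 [-0.0082 -0.0056  0.1962]
 [-0.0097 -0.0109  0.1901]
 [-0.0212  0.0212  0.1994]
 [-0.0131  0.0092  0.1954]
 [-0.0171 -0.0022  0.1848]
 [-0.0113 -0.0084  0.1823]
 [-0.0155  0.0182  0.1932]
 [-0.0107  0.0139  0.1911]
 [-0.0091  0.0055  0.1852]
 [-0.0124  0.0368  0.199 ]
 [-0.0133  0.018   0.1863]
 [-0.0113  0.0026  0.177 ]
 [-0.0021 -0.039   0.1585]
 [-0.0181  0.0138  0.176 ]
 [-0.0101  0.0016  0.1717]
 [ 0.0061 -0.0336  0.1606]
 [-0.0117  0.0059  0.1703]
 [ 0.0064 -0.0332  0.1581]
 [-0.0104 -0.0004  0.165 ]
 [ 0.0143 -0.0281  0.1627]
 [-0.0121 -0.0083  0.1571]
 [ 0.0135 -0.0259  0.1606]
 [-0.0145 -0.0118  0.1511]
 [-0.0926 -0.0173  0.1014]
 [-0.0014 -0.0068  0.1588]
 [-0.0234  0.0133  0.156 ]
 [-0.0053 -0.0061  0.154 ]
 [ 0.0146 -0.0119  0.1602]
 [-0.0051  0.0066  0.158 ]
 [ 0.0077 -0.0007  0.1591]
 [ 0.0181 -0.0019  0.1621]
 [-0.0064  0.0163  0.1567]
 [ 0.0007  0.0156  0.1579]
 [ 0.0116  0.0121  0.1601]
 [-0.0388  0.0152  0.1305]
 [-0.0004  0.0253  0.1569]
 [ 0.0119  0.0249  0.1615]
 [ 0.0192  0.022   0.1618]
 [-0.0036  0.0387  0.1565]
 [ 0.0036  0.0379  0.1578]
 [ 0.0131  0.0361  0.1601]
 [ 0.0195  0.0373  0.162 ]
 [ 0.0148  0.0424  0.1591]]
```

View pics/f_side.png

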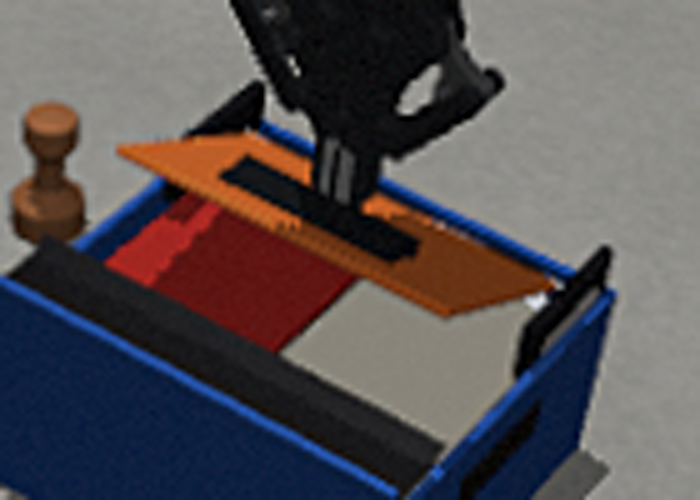

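```bash
python3 - <<'E'
from h import *
np.set_printoptions(precision=4,suppress=True)
print('c tip expect',(proj('side',W(-.141,0,.1827))-[180,0])*2, 'tcp',(proj('side',W(-.141,0,.2))-[180,0])*2)
s=env.observe(); p=s['position']; print(s['time_s'],p,s['ft_force'],s['q'],s['grip_width'])
for dz in(-.017,0,.02,.04): print(dz,(proj('side',p+[0,0,dz])-[260,80])*5)
print('step foot if 29deg',[ (proj('side',W(-.077+.081*.875-.0025*.48,y,.1055+.081*.485+.002))-[260,80])*5 for y in(-.045,0,.045)])
im,d=imaging.get_image('wrist'); cv2.imwrite('pics/g_wrist.png',im)
E
```

```text
c tip expect [355.1332 165.6316] tcp [357.3408 153.1892]
5.9 [ 0.5426 -0.0873  0.1248] [ 0.0866 -0.8927 -0.8565] [-21.4842  26.43    82.6767  -0.0049  70.888    1.7042] 0.00015809311690539494
-0.017 [330.4184 262.808 ]
0 [334.6137 233.8806]
0.02 [339.6363 199.0798]
0.04 [344.7535 163.4279]
step foot if 29deg [array([238.4963, 169.9247]), array([322.352 , 211.3155]), array([408.9226, 254.3295])]
```

View pics/g_wrist.png

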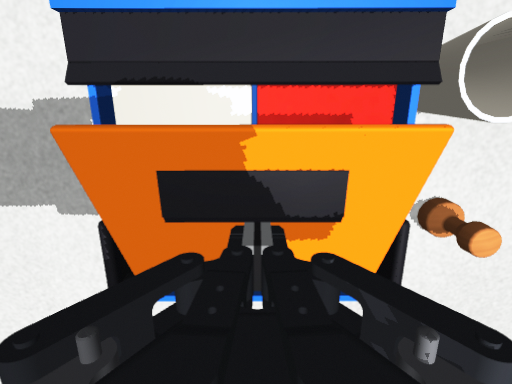

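```bash
python3 - <<'E'
from h import *
np.set_printoptions(precision=4,suppress=True)
s=env.observe();p=s['position'];print(p)
im,d,P=cloud('wrist')
L=P[...,:2]-C; x=L@e; y=L@n; z=P[...,2]
for n_,v,u in [('lip flat',40,250),('lip edge',78,250),('flap edge',130,130),('flap edge',130,380),('step top near',215,190),('step far',175,190),('plate',240,170),('table',300,40),('whitebook',105,180),('finger',225,258),('finger',235,258),('finger',245,258),('finger',222,250),('finger',222,264),('finger',230,245),('finger',230,270)]:
    print(n_,u,v,np.r_[x[v,u],y[v,u],z[v,u]], d[v,u])
k=imaging.get_calibration('wrist')
for dz in(-.017,0,.017,.034): 
    for off in (0,.011):print(dz,off,proj('wrist',p+np.r_[off*e,dz]))
E
```

```text
[ 0.5426 -0.0873  0.1248]
lip flat 250 40 [0.0822 0.0034 0.1145] 0.15379108
lip edge 250 78 [0.0618 0.0034 0.1198] 0.15397769
flap edge 130 130 [0.0361 0.0531 0.1658] 0.11613605
flap edge 380 130 [ 0.0361 -0.0523  0.166 ] 0.116039515
step top near 190 215 [-0.0057  0.0326  0.1567] 0.13574693
step far 190 175 [0.015  0.0309 0.1585] 0.12865469
plate 170 240 [-0.031   0.0518  0.1327] 0.165482
table 40 300 [-0.1759  0.2606 -0.0011] 0.3320217
whitebook 180 105 [0.0479 0.0525 0.0867] 0.18944979
finger 258 225 [-0.0112 -0.001   0.1562] 0.13771652
finger 258 235 [-0.0106 -0.0009  0.169 ] 0.12518108
finger 258 245 [-0.0107 -0.0009  0.1785] 0.11599231
finger 250 222 [-0.0114  0.0031  0.152 ] 0.14180471
finger 264 222 [-0.0109 -0.0041  0.1531] 0.1405811
finger 245 230 [-0.0112  0.0053  0.1623] 0.13180462
finger 270 230 [-0.0106 -0.0066  0.1636] 0.13032682
-0.017 0 [256.3458 211.1253]
-0.017 0.011 [256.3378 195.6763]
0 0 [256.306  220.7176]
0 0.011 [256.2966 203.9196]
0.017 0 [256.2578 232.3525]
0.017 0.011 [256.2464 213.9505]
0.034 0 [256.198  246.7608]
0.034 0.011 [256.184  226.4217]
```

The flap is still about 29° up. The wrist and side depths agree that the real tips sit roughly 37 mm higher than the stated TCP offset gives, at z about 0.147. So I keep descending in small steps, watching force and images.

>>> step_arm(
  steps=[0,0,0,0.014,0,0,0,0,0,0,0.028,0,0,0,0,0,0,0.042,0,0,0,0,0,0,0.056,0,0,0,0,0,0,0.07,0,0,0,0,0,0,0.07,0,0,0],
)

```text
time_s: 6.6
position: [0.5424, -0.0872, 0.103]
tool_rot: [[0.394, 0.919, -0.001], [0.919, -0.394, 0.0], [-0.0, -0.001, -1.0]]
ft_force: [0.3, 0.1, 1.1]
grip_width: -0.0001
```

```bash
cat > chk.py <<'E'
from h import *
import sys
np.set_printoptions(precision=4,suppress=True)
s=env.observe(); p=s['position'];print(s['time_s'],'local',(p[:2]-C)@e,(p[:2]-C)@n,p[2],'F',s['ft_force'],'Floc',s['ft_force'][:2]@e,s['grip_width'])
im,d,P=cloud('wrist'); cv2.imwrite(f'pics/{sys.argv[1]}_w.png',im)
L=P[...,:2]-C; x=L@e; y=L@n; z=P[...,2]
hsv=cv2.cvtColor(im,cv2.COLOR_BGR2HSV)
m=(hsv[...,0]<25)&(hsv[...,0]>7)&(hsv[...,1]>180)&(abs(x)<.1)&(abs(y)<.08)&(z>.09)&(z<.25)
a=np.polyfit(x[m],z[m],1); print('flap slope deg',np.degrees(np.arctan(a[0])),'x',np.percentile(x[m],[1,99]),'z at max',np.polyval(a,x[m].max()),'z mid',np.polyval(a,0))
g=(abs(y)>.02)&(abs(y)<.11)&(x<.0)&(d>0)&(d<.13)&(hsv[...,2]<90)
print('gripper low z',np.percentile(z[g],[0.2,2]), z[262,185],y[262,185])
im2,_=imaging.get_image('side'); cv2.imwrite(f'pics/{sys.argv[1]}_s.png',cv2.resize(im2[80:200,240:400],None,fx=4,fy=4,interpolation=cv2.INTER_CUBIC))
E
python3 chk.py h
```

```text
6.6 local -0.02185214764650977 0.00014568098786194722 0.10303311187964656 F [0.3055 0.0621 1.1244] Floc 0.17739754766163776 -8.306234570426242e-05
flap slope deg 9.973092105994242 x [-0.0489  0.0497] z at max 0.13148868936086242 z mid 0.12259676020725484
gripper low z [0.1658 0.1718] 0.17360988269339406 0.025666499613059668
```

View pics/h_s.png

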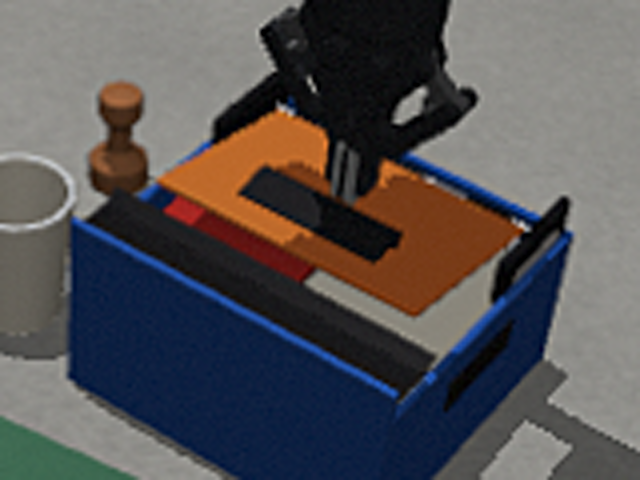

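View pics/h_w.png

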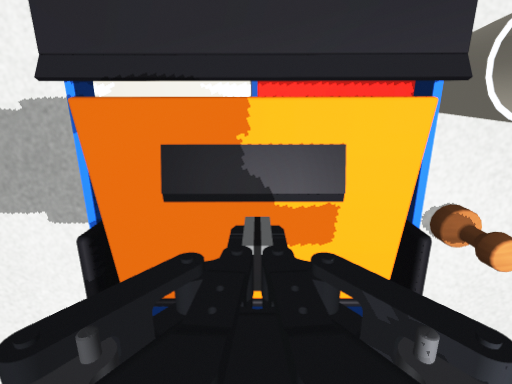

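The flap is now at about 10°, with the tips just behind the step (wrist picture, 257,215). I keep lowering.

>>> step_arm(
  steps=[0,0,0,0.012,0,0,0,0,0,0,0.024,0,0,0,0,0,0,0.034,0,0,0,0,0,0,0.04,0,0,0,0,0,0,0.04,0,0,0],
)

```text
time_s: 7.2
position: [0.5426, -0.0872, 0.0915]
tool_rot: [[0.394, 0.919, -0.0], [0.919, -0.394, 0.0], [0.0, -0.0, -1.0]]
ft_force: [1.0, 0.7, 0.9]
grip_width: 0.0004
```

>>> step_arm(
  steps=[0,0,0,0.004,0,0,0,0,0,0,0.004,0,0,0],
)

```text
time_s: 7.4
position: [0.5427, -0.0873, 0.0911]
tool_rot: [[0.394, 0.919, 0.001], [0.919, -0.394, -0.0], [0.0, 0.001, -1.0]]
ft_force: [-0.9, 1.4, 6.8]
grip_width: 0.0002
```

```bash
python3 chk.py i
```

```text
7.4 local -0.021750177041651032 -0.00020833881691303003 0.09109877363621545 F [-0.8568  1.4301  6.7558] Floc 0.9768880004530582 0.00019870370296549603
flap slope deg -0.5314296817307576 x [-0.0659  0.0517] z at max 0.10775181051643566 z mid 0.10824005564343887
gripper low z [0.1539 0.16  ] 0.16161197761781915 0.025448833828971368
```

View pics/i_w.png

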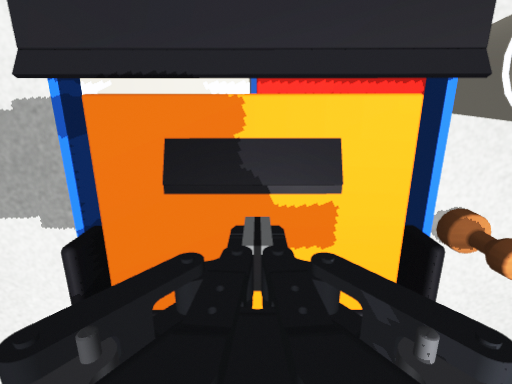

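The flap lies flat (slope −0.5°, top at 0.108 m), held with about 7 N, and its edge is short of the lip. Next is the slide.

>>> step_arm(
  steps=[0,0.02,0,0,0,0,0,0,0.04,0,0,0,0,0,0,0.05,0,0,0,0,0,0,0.06,0,0,0,0,0,0,0.07,0,0,0,0,0,0,0.08,0,0,0,0,0,0,0.08,0,0,0,0,0],
)

```text
time_s: 8.2
position: [0.5523, -0.0658, 0.0911]
tool_rot: [[0.394, 0.919, 0.001], [0.919, -0.394, -0.002], [-0.001, 0.001, -1.0]]
ft_force: [-1.0, -2.7, 5.2]
grip_width: -0.0003
```

```bash
python3 chk.py j
```

```text
8.2 local 0.0017508097748883708 -0.0005034217760559158 0.09106039517961953 F [-0.9775 -2.7441  5.2264] Floc -2.907332221450499 -0.0003001169850316688
flap slope deg -0.25335432127867746 x [-0.0453  0.0584] z at max 0.10830218601282918 z mid 0.10856118892459854
gripper low z [0.1583 0.16  ] 0.16012864897690632 0.02560601791558009
```

View pics/j_w.png

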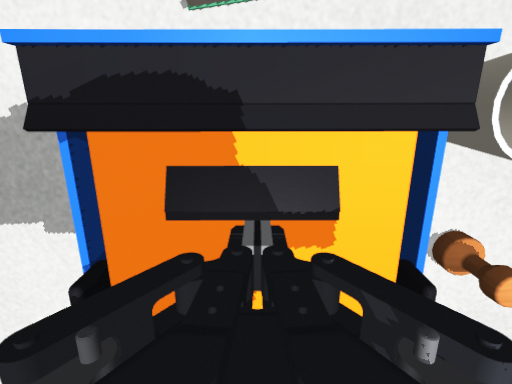

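The tips are against the step and the edge is entering the mouth. I continue.

>>> step_arm(
  steps=[0,0.015,0,0,0,0,0,0,0.03,0,0,0,0,0,0,0.045,0,0,0,0,0,0,0.06,0,0,0,0,0,0,0.07,0,0,0,0,0,0,0.07,0,0,0,0,0],
)

```text
time_s: 8.9
position: [0.5605, -0.0464, 0.091]
tool_rot: [[0.393, 0.919, 0.001], [0.919, -0.393, -0.002], [-0.001, 0.001, -1.0]]
ft_force: [-0.5, -1.1, 5.0]
grip_width: 0.0003
```

>>> step_arm(
  steps=[0,0.006,0,0,0,0,0,0,0.012,0,0,0,0,0,0,0.012,0,0,0,0,0],
)

```text
time_s: 9.2
position: [0.5618, -0.0433, 0.091]
tool_rot: [[0.394, 0.919, 0.0], [0.919, -0.394, -0.002], [-0.001, 0.001, -1.0]]
ft_force: [-0.8, -2.8, 5.0]
grip_width: 0.0005
```

```bash
python3 chk.py k
```

```text
9.2 local 0.02616009396328344 -0.00044994506010571575 0.09102655275420682 F [-0.8436 -2.8415  4.9802] Floc -2.944003539325639 0.0005088628450264907
flap slope deg 1.7847758249332197 x [-0.0229  0.0581] z at max 0.10990756531520623 z mid 0.10805771753794646Traceback (most recent call last):
  File "chk.py", line 11, in <module>
    print('gripper low z',np.percentile(z[g],[0.2,2]), z[262,185],y[262,185])
                          ~~~~~~~~~~~~~^^^^^^^^^^^^^^
    return _quantile_unchecked(
        a, q, axis, out, overwrite_input, method, keepdims, weights)
    return _ureduce(a,
                    func=_quantile_ureduce_func,
    ...<5 lines>...
                    overwrite_input=overwrite_input,
                    method=method)
    r = func(a, **kwargs)
    result = _quantile(arr,
                       quantiles=q,
    ...<2 lines>...
                       out=out,
                       weights=wgt)
    slices_having_nans = np.isnan(arr[-1, ...])
                                  ~~~^^^^^^^^^
IndexError: index -1 is out of bounds for axis 0 with size 0
```

View pics/k_w.png

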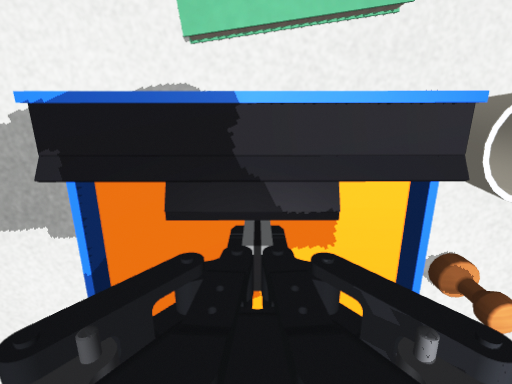

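>>> step_arm(
  steps=[0,0.003,0,0,0,0,0,0,0.005,0,0,0,0,0,0,0.005,0,0,0,0,0],
)

```text
time_s: 9.55
position: [0.5623, -0.0421, 0.091]
tool_rot: [[0.394, 0.919, 0.0], [0.919, -0.394, -0.002], [-0.002, 0.001, -1.0]]
ft_force: [-1.1, -3.1, 5.5]
grip_width: 0.0
```

>>> step_arm(
  steps=[0,0.002,0,0,0,0,0,0,0.004,0,0,0,0,0,0,0.004,0,0,0,0,0],
)

```text
time_s: 9.85
position: [0.5628, -0.041, 0.091]
tool_rot: [[0.394, 0.919, 0.0], [0.919, -0.394, -0.002], [-0.002, 0.001, -1.0]]
ft_force: [-1.7, -2.8, 5.0]
grip_width: 0.0003
```

>>> step_arm(
  steps=[0,0.002,0,0,0,0,0,0,0.004,0,0,0,0,0,0,0.004,0,0,0,0,0],
)

```text
time_s: 10.15
position: [0.5629, -0.0409, 0.091]
tool_rot: [[0.394, 0.919, -0.001], [0.919, -0.394, -0.004], [-0.004, 0.001, -1.0]]
ft_force: [-4.9, -8.6, 5.0]
grip_width: 0.0001
```

>>> step_arm(
  steps=[0,0.002,0,0,0,0,0,0,0.004,0,0,0,0,0,0,0.004,0,0,0,0,0],
)

```text
time_s: 10.45
position: [0.5629, -0.0408, 0.0909]
tool_rot: [[0.394, 0.919, -0.002], [0.919, -0.394, -0.005], [-0.006, 0.0, -1.0]]
ft_force: [-6.5, -13.7, 6.4]
grip_width: -0.0007
```

```bash
sed -i '/^g=/d;/gripper low/d' chk.py; python3 chk.py l; python3 - <<'E'
from h import *
np.set_printoptions(precision=4,suppress=True)
# carton shift check: lip front wall in wrist and side clouds
for c in('wrist','side'):
    im,d,P=cloud(c);L=P[...,:2]-C; x=L@e; y=L@n; z=P[...,2]; hsv=cv2.cvtColor(im,cv2.COLOR_BGR2HSV)
    m=(hsv[...,0]>100)&(hsv[...,0]<130)&(hsv[...,1]>120)&(x>.05)&(x<.15)&(abs(y)<.08)&(z>.02); print(c,m.sum(),np.median(x[m]),np.percentile(x[m],[2,98]))
    m=(hsv[...,2]<80)&(x>.04)&(x<.1)&(abs(y)<.08)&(abs(y)>.05)&(z>.112)&(z<.13); print('lip mouth x',np.percentile(x[m],[1,5]))
E
```

```text
10.45 local 0.028894533455439145 -0.0004543510364240916 0.0908768396898496 F [ -6.4814 -13.7102   6.3857] Floc -15.154776341724265 -0.000727253427700571
flap slope deg 10.236820802352492 x [-0.0206  0.0587] z at max 0.12153063531243932 z mid 0.10430863473002873
wrist 4353 0.09813311449931335 [0.0956 0.1004]
lip mouth x [0.0597 0.0611]
side 2295 0.10066647617828983 [0.0921 0.1031]
lip mouth x [0.0594 0.0606]
```

View pics/l_s.png

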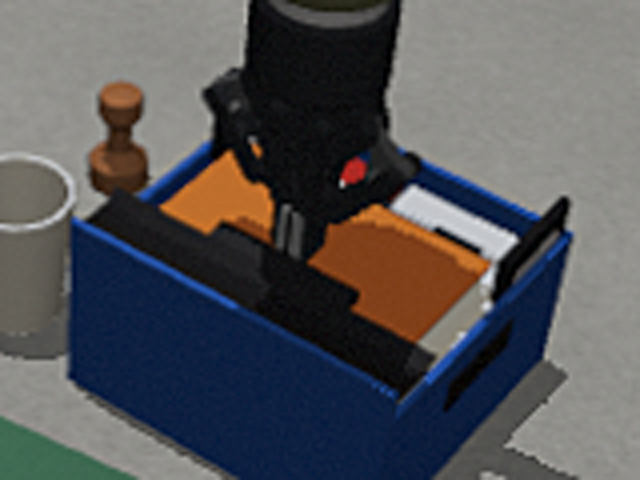

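The firm stop is reached: force rises from 3 to 15 N with no further motion. The carton hasn't moved. I ease off and rise away.

>>> step_arm(
  steps=[0,-0.006,0,-0.002,0,0,0,0,-0.01,0,-0.01,0,0,0,0,-0.016,0,-0.04,0,0,0,0,-0.03,0,-0.1,0,0,0,0,-0.06,0,-0.2,0,0,0,0,-0.1,0,-0.35,0,0,0,0,-0.2,0,-0.5,0,0,0,0,-0.4,0,-0.6,0,0,0,0,-0.5,0,-0.6,0,0,0,0,-0.5,0,-0.6,0,0,0],
)

```text
time_s: 11.65
position: [0.5034, -0.1799, 0.2726]
tool_rot: [[0.398, 0.917, 0.002], [0.917, -0.398, -0.003], [-0.002, 0.003, -1.0]]
ft_force: [0.6, 0.1, -0.2]
grip_width: -0.0002
```

```bash
python3 - <<'E'
from h import *
np.set_printoptions(precision=4,suppress=True)
s=env.observe();print(s['time_s'],s['position'],s['ft_force'],s['qvel'])
for c in('top','side','wrist'):
    im,d,P=cloud(c);cv2.imwrite(f'pics/m_{c}.png',im if c=='wrist' else cv2.resize(im[80:330,180:440],None,fx=2.3,fy=2.3));L=P[...,:2]-C; x=L@e; y=L@n; z=P[...,2]; hsv=cv2.cvtColor(im,cv2.COLOR_BGR2HSV)
    m=(hsv[...,0]<25)&(hsv[...,0]>5)&(hsv[...,1]>150)&(abs(x)<.1)&(abs(y)<.08)&(z>.1)&(z<.25)
    if m.sum()>20: a=np.polyfit(x[m],z[m],1);print(c,'flap',m.sum(),np.degrees(np.arctan(a[0])),np.percentile(x[m],[1,99]),np.median(z[m]))
    b=(hsv[...,2]<90)&(abs(y)<.035)&(x>-.02)&(x<.056)&(z>.105)&(z<.13)
    if b.sum()>5: print(c,'step x',np.percentile(x[b],[2,98]),np.median(z[b]))
    for t in('pen_pot','stamp'):
        r=imaging.pinpoint(c,t)
        if r: print(t,r[0]['pixel'],r[0]['score'])
E
```

```text
11.65 [ 0.5034 -0.1799  0.2726] [ 0.6295  0.1474 -0.2352] [ 4.9324  1.22    2.2646  2.0033 -0.7864  4.3924]
top flap 3795 2.044299192662252 [-0.0366  0.056 ] 0.10948261117804703
top step x [0.0397 0.0556] 0.11919006574230084
pen_pot [308.9, 162.5] 0.75
stamp [370.6, 178.5] 0.87
side flap 1541 2.822633732189848 [-0.0362  0.0593] 0.1117758511684932
side step x [0.0404 0.0553] 0.12111083577966708
pen_pot [243.6, 155.1] 0.97
wrist flap 13063 1.7063840304965934 [-0.0359  0.0565] 0.10961716583427011
wrist step x [0.0397 0.0556] 0.11907716197152896
pen_pot [379.7, 18.5] 0.88
stamp [384.8, 122.0] 0.74
```

View pics/m_side.png

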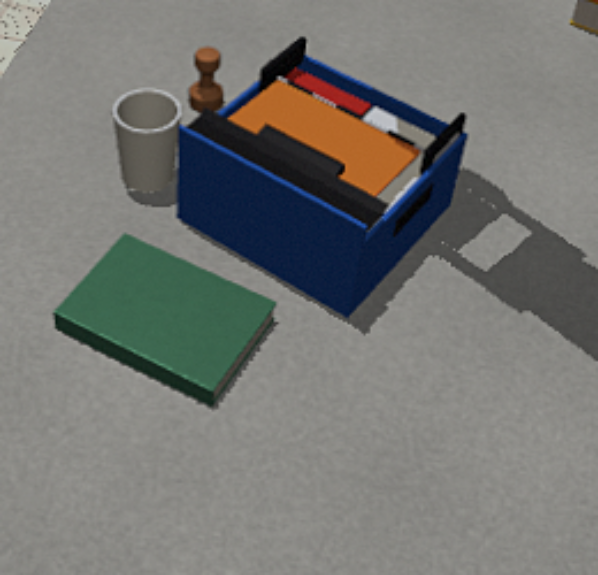

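View pics/m_wrist.png

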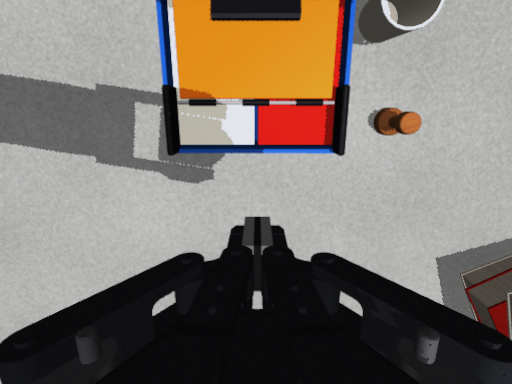

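The flap stays down at about 2°, the lip's play. The step face is at x = 0.040 m against 0.039 m expected when home. The robot is clear and the other things are where they were. I let it settle, then hand in.

>>> step_arm(
  steps=[0,0,0,0,0,0,0,0,0,0,0,0,0,0,0,0,0,0,0,0,0,0,0,0,0,0,0,0,0,0,0,0,0,0,0],
)

```text
time_s: 12.6
position: [0.5047, -0.1758, 0.2705]
tool_rot: [[0.394, 0.919, -0.0], [0.919, -0.394, 0.0], [0.0, -0.0, -1.0]]
ft_force: [-0.6, -0.1, 0.7]
grip_width: -0.0004
```

```bash
python3 chk.py z; python3 -c "
from rig import close_job; print(close_job())"
```

```text
12.6 local -0.11811112042083312 -0.00010119649516421997 0.27051688972418486 F [-0.6138 -0.1269  0.6514] Floc -0.3583908690185656 -0.0003587727078858732
flap slope deg 1.6527144792042925 x [-0.036   0.0554] z at max 0.11104970639766464 z mid 0.10940071239538356
the job is handed in; nothing more can be done
None
```

The flap is closed and tucked under the lip, and the job is handed in at about 12.7 s of the 42 s allowed. I pushed the flap flat with the shut fingertips and held it down with about 5–7 N. I then slid it home by the step until it met its stop at about 15 N, eased off and raised the arm clear.

Last checks before hand-in:
- **Slide:** the step's face is at carton x of about 40 mm, where fully home should give 39 mm. The edge lies under the lip.
- **Flap angle:** with the robot clear it stays at about 1.7°, within the lip's stated play of about 2.3°.
- **Carton:** during the push at the stop, its lip-side wall was within about 1 mm of where it started. After release I checked it only by eye.
- **Other things:** in the pictures after release, the pen pot and stamp were found within about 2 pixels of their first positions. The side camera's network did not find the stamp after release. I compared the paperback only by eye.

Two readings disagreed along the way:
- **Fingertip offset:** the shut fingertips sat about 17 mm behind the TCP along the tool, not 17 mm ahead as stated. My first fold therefore stopped with the flap still about 29° up. I found this in the wrist and side pictures and lowered further under force checks.
- **Flap slope at the stop:** one wrist-camera fit taken while pushing read 10°. Only part of the plate was visible and the tool was flexing, and the fits after release did not repeat it.

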